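Lift the hot casserole lid with the lid lifter

TASK

The lid of the little blue casserole is hot: take the lid lifter from its stand, hook it under the lid's loop handle, lift the lid off and carry it level to the cork coaster, setting it down gently, flat and roughly centred there. Then unhook the lifter and hang it back by its collar in the fork of its stand. Touch the lid with nothing but the lifter, keep it from tipping, and leave the casserole on its hotplate and the other things where they are.

Things in the scene. Friction and masses are not known exactly. Their poses are not given: they have to be found in the camera images.
- lifter_grip (a point): Centre of the lid lifter's upright wooden handle: 30 mm along its x, 18 mm thick along its y, 56 mm tall along z (up). Grip it across the 18 mm from above. The underside of a round steel collar (40 mm across, 5 mm thick) is 32 mm below this point, and the hook hangs under that. The lifter is loose and starts hanging in the fork, its prong pointing roughly toward the stand's post.
- lifter_prong (a point): Top of the hook's level prong (8 mm round bar along +x), 114 mm straight below lifter_grip; same axes. A load carried here hangs in line with the handle. The prong ends at x = +35 mm in an upturned tip that rises 9 mm above this point. The mouth of the hook opens to +x.
- lifter: The whole lid lifter, about 0.2 kg, steel with a wooden handle. Origin 122 mm below lifter_grip, level with the prong's underside; same axes. Heights above the origin: an 8 mm round bar comes straight down from the collar (90 mm) to 70 mm, swings back to x = -30 mm at 60 mm, goes down there, and returns forward as the prong at 0 to 8 mm.
- fork (a point): Centre of the lifter's resting place, on the top of the stand's fork. Two level arms, 24 mm apart, 10 mm thick, run along x from the post (face at x = +58 mm) to the open end at x = -34 mm, where lips 5 mm high stand (x = -34 to -28 mm). The lifter's bar goes between the arms and its collar rests on them: lift it over the lips and draw it out to -x; hang it back the reverse way.
- stand: The lifter's stand, fixed: dark wooden base (140 x 100 x 10 mm, x = -60 to +80 mm), dark steel post at its +x side, fork on top at 120 mm. Origin on the worktop, 120 mm below fork; same axes.
- lid_loop (a point): Middle of the underside of the lid's steel loop handle, at the top of its opening. The loop is an upright arch of 8 mm round bar in this point's y-z plane. Its opening is 38 mm high in the middle, 48 mm wide at the foot, narrower toward the top, where the bar runs level for 12 mm. A prong goes through along this point's x, from either side. The bar's top is 8 mm above this point.
- lid_base (a point): Centre of the lid's underside, 51 mm below lid_loop.
- lid: The round blue lid (126 mm across, 13 mm thick with loop 59 mm tall, about 0.3 kg, loose). Origin = lid_base. Its lower 8 mm is a plug 100 mm across that sits inside the pot's mouth with 6 mm play all round. It hangs level when the loop is carried at its middle.
- pot: Small blue casserole with two steel side ears at +y and -y (120 mm across the wall, 164 mm over the ears, 60 mm tall, 0.9 kg, loose, empty), standing on the hotplate. Origin at the centre of its underside.
- hotplate: White portable hotplate (150 x 150 mm, top 22 mm above the worktop), fixed, switched off. Origin at the centre of its underside.
- coaster_top (a point): Centre of the top face of the square cork coaster (96 x 96 x 6 mm, fixed to the worktop), 6 mm above the worktop.
- coaster: The cork coaster; origin at the centre of its underside.
- mug: White mug, about 60 x 83 x 55 mm, loose bystander; origin at its underside.
- ramekin: Small red dish, 69 mm across, 32 mm tall, loose bystander; origin at its underside.
- pod_red: Coffee pod with a dark red top, 51 mm across, 45 mm tall, loose bystander; origin at its underside.
- pod_blue: Coffee pod with a blue top, 51 mm across, 45 mm tall, loose bystander; origin at its underside.

How it is judged (in metres and radians):
On the way, in this order (a step that is already met when the one before it is completed fails the run):
1. the lid hangs from the lifter, clear of the pot and at least 25 mm above where it sat (contact force between lid and lifter above 0.5 N and contact force between lid and pot below 0.05 N and z of lid_base in the frame of pot above 0.077 m), for 0.2 s.
2. the lid rests flat on the coaster with the lifter clear of it (horizontal distance between lid_base and coaster_top below 0.03 m and distance between lid_base and coaster_top below 0.032 m and angle between lid's own z axis and vertical below 0.09 rad and contact force between lid and coaster above 0.5 N and linear speed of lid below 0.03 m/s and contact force between lid and lifter below 0.05 N and horizontal distance between lid_loop and lifter_grip above 0.05 m), for 0.2 s.
At the end, for the whole second after the job is handed in: Lid at rest on the coaster, centres within 30 mm, level within 5 degrees, free of the lifter; lifter hangs still by its collar in the fork (within 25 mm of its resting place, upright within 8 degrees, any yaw); pot upright, within 30 mm of where it was (horizontal distance between lid_base and coaster_top below 0.03 m and distance between lid_base and coaster_top below 0.032 m and angle between each of lid, pot's own z axis and vertical below 0.09 rad and contact force between lid and coaster above 0.5 N and linear speed of lid below 0.03 m/s and contact force between lid and lifter below 0.05 N and distance between fork and lifter below 0.1 m and z of lifter in the frame of fork between -0.097 and -0.083 m and horizontal distance between lifter and fork below 0.025 m and angle between lifter's own z axis and vertical below 0.15 rad and contact force between lifter and stand above 0.5 N and linear speed of lifter below 0.05 m/s and distance of pot from where it was at the start of the episode below 0.03 m); the robot touches nothing.
It fails at once if the lid tips more than 25 degrees (angle between lid's own z axis and vertical above 0.436 rad).
It fails at once if the robot itself touches the hot lid (contact force between any of the fingers, the arm and lid above 0.2 N).
It fails at once if the lid is dropped or banged down (more than 40 N on the coaster) (contact force between lid and coaster above 40 N).
It fails at once if the pot is dragged more than 30 mm (distance of pot from where it was at the start of the episode above 0.03 m).
It fails at once if the mug, the red dish or a coffee pod is moved more than 25 mm (distance of any of mug, ramekin, pod_red, pod_blue from where it was at the start of the episode above 0.025 m).
It also fails if it takes over 70 s, if anything falls off the work surface, if the arm or the gripper's body presses on something with over 40 N, if the wrist force passes 120 N, or if a joint passes its speed limit or range.

ROBOT

A 6-joint arm with a two-finger parallel gripper is mounted at the origin on a cart in front of the work surface, level with it; the furniture and walls round the work are solid. World frame = base frame: x ahead of the robot, y to its left, z up, the work surface at z = 0. Lengths are in mm, angles in rad, forces in N, time in s.
With the tool pointing down it reaches from about 350 to 875 mm from the base axis. Payload 4.2 kg.
Tool frame: the origin (TCP) lies midway between the tips of the shut fingers; the grasp point (between the pads) lies 19 mm behind it (arm.tcp_to_grasp is the distance from the TCP to the grasp point, in mm); z points along the fingers, y is the line along which they close (so a half turn about z gives the same grasp; the last joint's range is limited). The gripper opens to 85 mm and grips with 20 to 120 N. Pads are 22 mm wide; open, the fingers measure 114 mm over their backs; the gripper's body (76 mm by 85 mm) begins 54 mm behind the grasp point. The pads swing forward as they close: fully open they stand 13 mm farther back than shut.
Start: joints at [-0.911, 0.385, 0.008, 0, -1.194, -0.259], TCP at [243.86, -575.44, 231.312] pointing down, gripper open.
Joint ranges: [-3.14, 3.14], [-1.21, 2.06], [-1.07, 1.41], [-3.16, 2.05], [-2.99, -0.16], [-3.1, 3.1]. Speed limits (rad/s): [2.79, 2.79, 3.14, 3.14, 3.14, 3.14].

INTERFACE

Orientations are given as a unit quaternion [x, y, z, w].
In Python, from bench import arm, imaging, job, models gives the robot as it stands.
- The arm moves only by the tool arm_command, never from a script. Its argument "rows" is a list of rows, each an object with "grip": the opening, from 0 (shut) to 1 (fully open); "linear": the shift along the tool's x, y, z in mm, a list of three; "rot": the turn, a rotation vector about the tool's x, y, z in rad, a list of three. In form: [{"grip": grip, "linear": [tx, ty, tz], "rot": [rx, ry, rz]}, ...]. A call has 1 to 10 rows; each row is the pose to reach, as a shift and turn from the pose commanded when the call began, along the tool's axes at that moment; what a row does not reach only later rows make up. A row lasts 1/8 s, in which the tool goes at most 62.5 mm and 10.7 degrees, less where a joint would pass 70% of its speed; a pose out of reach is approached as far as the arm can. A call with a gripper value outside its range is refused whole. The fingers move at their own pace and stop on an object; the grip force is fixed at half the most. Time passes only in rows, so rows that repeat a pose let the fingers close. It gives the time, the measured TCP pose, the force, the opening and the grip force at its end, in the units of the state.
- arm.read_state(): the state, without advancing time (a new reading comes with each control period).
- imaging.get_image(name): name is "side" or "top"; returns a dict with "frame" (384x512x3 uint8, red, green, blue), "fx", "fy", "cx", "cy" (pixels), "extrinsics" (4x4, takes a point from world to camera coordinates). Camera axes: x right, y down, z forward; pixel columns grow to the right and rows downward; lengths in mm; the calibration is good to about 2 mm. A picture is of the moment at which its call begins. There is no depth.
- job.job_done(): hands the job in; it is judged then, once.
Trained networks look in a picture, given as the dict that the camera call returned (one of the last four; its "shot" number tells which), for a name from the list of things; names that differ only in an ending like _2 or _b are one class to them, and where a whole thing is asked for, a point or a joint stands for the part that bears it (a point fixed in the world has none). Each returns a list of dicts, best first, with "score" (0 to 1); they miss things now and then, are a little off and sometimes report something else, mostly with a low value. They report only what shows in the picture. A call takes as long as a camera call.
- models.spot_in(picture, query): "rect" ([left, top, right, bottom] in pixels, round what is visible of it).
- models.tip_of(picture, query): "pixel" ([column, row] in pixels: a listed point, or the origin of a listed thing).
The state is a dict: "clock": time; "joints": joint angles; "joint_vel": joint speeds; "joint_efforts": joint torques, N m; "position": TCP position; "ee_rot": TCP orientation; "contact_force": force on the tool from outside, world axes, zero at the start; "wrist_torque": the same for the moment, N m; "gripper_width": finger opening in mm; "grasp_force": force on a finger pad.
Only numpy, scipy, OpenCV 4.12 (cv2) and the standard library are available. Lean on these libraries where they do the work, as an engineer would, in place of code of your own. Each camera call takes 0.05 s, during which the arm holds its last target. There are 200 camera calls.

## Working session

There is one attempt and no reset: what is moved stays moved. The work goes in short steps, Python scripts to look and compute and a tool call to move; the robot and the scene stay as the last step left them, time stands still between calls to the robot, and variables do not carry over. Pictures are saved under pics/ and viewed, at most 14 in all, crops included, and the job is handed in when it is done.

Besides the shell and the picture viewer there is one more tool, called after "Call:" as name(argument=value, ...) on one line, values as JSON. arm_command: Moves the arm, as the interface text tells. Its arguments: {"type":"object","properties":{"rows":{"type":"array"}},"required":["rows"]}

```bash
mkdir -p pics; cat > h.py <<'E'
import numpy as np, cv2
from bench import arm, imaging, job, models
def P(im):
    K=np.array([[im['fx'],0,im['cx']],[0,im['fy'],im['cy']],[0,0,1]]);return K@np.asarray(im['extrinsics'])[:3]
def tri(ims,pxs):
    p=cv2.triangulatePoints(P(ims[0]),P(ims[1]),np.array(pxs[0],float).reshape(2,1),np.array(pxs[1],float).reshape(2,1));p=(p[:3]/p[3]).ravel()
    return p,[np.round(proj(i,p)-x,1) for i,x in zip(ims,pxs)]
def proj(im,p):
    q=P(im)@np.append(p,1);return q[:2]/q[2]
def atz(im,px,z):
    M=P(im);u,v=px
    A=np.array([M[0]-u*M[2],M[1]-v*M[2]]);b=-(A[:,2]*z+A[:,3]);return np.linalg.solve(A[:,:2],b)
E
python3 - <<'E'
from h import *
ims=[imaging.get_image(n) for n in('side','top')]
cv2.imwrite('pics/a.png',np.hstack([i['frame'][:,:,::-1] for i in ims])[:, :].copy()) if 0 else None
cv2.imwrite('pics/a.png',cv2.resize(np.vstack([i['frame'][:,:,::-1] for i in ims]),(400,600))) if 0 else None
for n,i in zip('st',ims): cv2.imwrite(f'pics/a{n}.png',i['frame'][:,:,::-1])
for q in ['lifter_grip','lifter_prong','fork','stand','lid_loop','lid_base','pot','hotplate','coaster_top','mug','ramekin','pod_red','pod_blue']:
    r=[models.tip_of(i,q) for i in ims]
    print(q,[[(np.round(d['pixel']).tolist(),round(d['score'],2)) for d in x[:2]] for x in r],end=' ')
    if r[0] and r[1]:
        p,e=tri(ims,[x[0]['pixel'] for x in r]);print(np.round(p),e[0],e[1])
    else: print()
for n,i in zip('st',ims):
    R=np.asarray(i['extrinsics']);print(n,-R[:3,:3].T@R[:3,3],R[2,:3])
print(arm.read_state())
E
```

```text
lifter_grip [[([296.0, 152.0], 0.65)], [([373.0, 235.0], 0.74)]] [ 497. -226.  146.] [ 0.2 -0. ] [ 0.  -0.2]
lifter_prong [[([294.0, 186.0], 0.92), ([279.0, 297.0], 0.45)], [([360.0, 232.0], 0.57)]] [ 501. -216.   33.] [ 0.4 -0. ] [ 0.  -0.5]
fork [[([299.0, 160.0], 0.61), ([289.0, 218.0], 0.22)], [([367.0, 232.0], 0.71), ([227.0, 151.0], 0.17)]] [ 497. -216.  122.] [-2.8  0. ] [-0.1  3.1]
stand [[([294.0, 194.0], 0.57)], [([357.0, 228.0], 0.65)]] [ 504. -214.    1.] [-1.  0.] [-0.  1.]
lid_loop [[([291.0, 197.0], 0.91)], [([263.0, 227.0], 0.84)]] [523.  30. 141.] [ 1.4 -0. ] [ 0.  -1.4]
lid_base [[([290.0, 216.0], 0.69), ([234.0, 198.0], 0.56)], [([265.0, 220.0], 0.61)]] [533.  26.  78.] [-1.6  0. ] [-0.   1.5]
pot [[([289.0, 230.0], 0.74)], []] 
hotplate [[([288.0, 240.0], 0.96), ([297.0, 183.0], 0.22)], []] 
coaster_top [[([280.0, 296.0], 0.59)], [([178.0, 210.0], 0.75)]] [563. 257.  15.] [-0.9 -0. ] [-0.   0.7]
mug [[([212.0, 307.0], 0.94)], [([172.0, 153.0], 0.59)]] [716. 275.   1.] [-0.4 -0. ] [0.  0.3]
ramekin [[([232.0, 197.0], 0.79)], [([344.0, 158.0], 0.82)]] [ 694. -184.  
[... 463 characters left out ...]
': array([-9.11405852e-01,  3.84703139e-01,  7.90385588e-03,  1.04985935e-05,
       -1.19395749e+00, -2.58628045e-01]), 'joint_vel': array([ 0.00039011, -0.00163109,  0.00016619,  0.00085322,  0.00048644,
        0.00075728]), 'joint_efforts': array([ 1.06738319e-04, -3.92094004e+01,  1.88614297e+01,  4.19072896e+00,
       -3.49209649e-04, -2.77435487e-05]), 'position': array([ 243.86358973, -575.45556557,  231.31325198]), 'ee_rot': array([-1.99044826e-01,  9.79990386e-01, -1.98902981e-05,  4.38553103e-06]), 'contact_force': array([-0.43184076, -0.0398427 ,  0.511361  ]), 'wrist_torque': array([ 0.00134182, -0.0058277 ,  0.06430967]), 'grasp_force': 0.0, 'gripper_width': 85.57880160530313}
```

View pics/as.png

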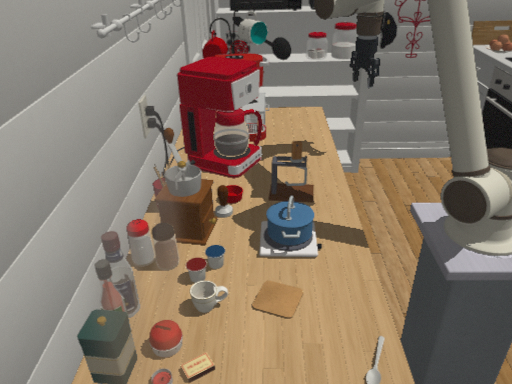

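View pics/at.png

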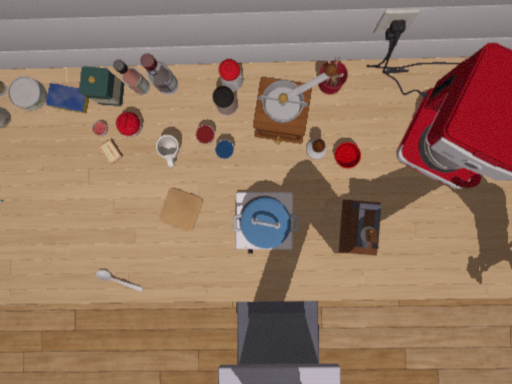

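The side view shows the stand at about (292,180), the pot at (290,225) and the coaster at (278,298). In the top view the stand is at (360,228), the lid at (265,222) with its loop running roughly left-right, and the coaster at (181,209). Next I'll zoom in to get the yaws.

```bash
python3 - <<'E'
import cv2,numpy as np
s=cv2.imread('pics/as.png');t=cv2.imread('pics/at.png')
z=lambda i,x,y:cv2.resize(i[y:y+66,x:x+88],(400,300),interpolation=cv2.INTER_CUBIC)
cv2.imwrite('pics/b.png',np.vstack([np.hstack([z(s,250,136),z(t,316,195)]),np.hstack([z(s,246,190),z(t,220,190)])]))
E
```

```text
(no output)
```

View pics/b.png

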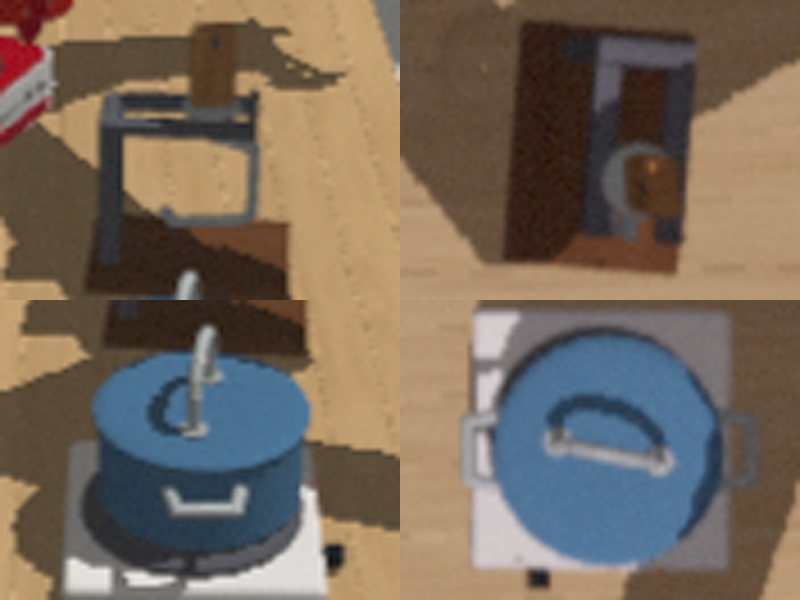

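```bash
python3 - <<'E'
from h import *
ims=[imaging.get_image(n) for n in('side','top')]
S,T=ims
t1=lambda x,y:(316+(x-400)/4.545,195+y/4.545); t2=lambda x,y:(220+(x-400)/4.545,190+(y-300)/4.545); s1=lambda x,y:(250+x/4.545,136+y/4.545)
def line(n,im,a,b,z):
    A,B=atz(im,a,z),atz(im,b,z);d=B-A;print(n,A.round(),B.round(),'len',np.hypot(*d).round(),'ang',np.degrees(np.arctan2(d[1],d[0])).round(1))
line('base left',T,t1(505,260),t1(525,22),10)
line('base bottom',T,t1(678,272),t1(505,260),10)
line('loop feet',T,t2(665,465),t2(557,443),91)
line('arm left',T,t1(597,235),t1(597,40),120)
line('prong side',S,s1(255,222),s1(165,216),34)
line('lifter bottom bar z32',S,s1(240,222),s1(175,222),34)
line('base near edge side',S,s1(290,298),s1(88,290),10)
line('arm near top side',S,s1(258,127),s1(105,122),120)
for q,z in [('lifter_grip',152),('lifter_prong',38),('fork',120),('stand',0),('lid_loop',125),('lid_base',74),('pot',22),('hotplate',0),('coaster_top',6)]:
    print(q,end=' ')
    for im in ims:
        r=models.tip_of(im,q)
        if r: print(atz(im,r[0]['pixel'],z).round(),end=' ')
    print()
for q in ['coaster','pot','lid','hotplate','stand']:
    r=models.spot_in(T,q); print(q,r[:1])
# coaster by colour mask
hsv=cv2.cvtColor(T['frame'],cv2.COLOR_RGB2HSV);sub=T['frame'][180:240,150:215]
lab=cv2.cvtColor(sub,cv2.COLOR_RGB2LAB).astype(float);ref=lab[26:34,26:36].reshape(-1,3).mean(0)
m=(np.linalg.norm(lab-ref,axis=2)<14).astype(np.uint8);n,l,st,c=cv2.connectedComponentsWithStats(m);k=l[30,30]
pts=np.argwhere(l==k)[:,::-1].astype(np.float32);r=cv2.minAreaRect(pts);print(r,st[k]);print('coaster',atz(T,(r[0][0]+150,r[0][1]+180),6))
E
```

```text
base left [ 446. -165.] [ 582. -180.] len 137.0 ang -6.3
base bottom [ 437. -263.] [ 446. -165.] len 99.0 ang 85.1
loop feet [519.  -7.] [532.  51.] len 60.0 ang 77.5
arm left [ 469. -198.] [ 571. -201.] len 102.0 ang -1.6
prong side [ 463. -218.] [ 526. -228.] len 63.0 ang -9.1
lifter bottom bar z32 [ 474. -218.] [ 519. -219.] len 45.0 ang -1.3
base near edge side [ 444. -156.] [ 580. -169.] len 137.0 ang -5.4
arm near top side [ 467. -194.] [ 568. -204.] len 102.0 ang -5.8
lifter_grip [ 495. -217.] [ 494. -213.] 
lifter_prong [ 490. -219.] [ 493. -210.] 
fork [ 500. -211.] [ 509. -215.] 
stand [ 498. -226.] [ 508. -211.] 
lid_loop [522.   7.] [530.  34.] 
lid_base [529.  19.] [537.  31.] 
pot [533.  18.] [ 499. -235.] 
hotplate [531.  29.] [ 508. -210.] 
coaster_top [559. 254.] [568. 251.] 
coaster [{'rect': [154.8, 185.5, 203.2, 237.7], 'score': 0.71}]
pot [{'rect': [232.9, 215.2, 300.0, 234.4], 'score': 0.76}]
lid [{'rect': [240.8, 196.8, 290.9, 246.5], 'score': 0.8}]
hotplate [{'rect': [235.1, 189.9, 292.6, 255.9], 'score': 0.82}]
stand [{'rect': [338.7, 199.5, 383.6, 258.1], 'score': 0.75}]
((31.850000381469727, 28.949996948242188), (40.16092300415039, 40.47714614868164), 18.434947967529297) [   9    7   45   45 1351]
coaster [566.73634881 247.86054532]
```

```bash
cat >> h.py <<'E'
from scipy.spatial.transform import Rotation as R
def go(p,yaw):
    "shift/turn to put TCP at p, pointing down, tool y at yaw+90 deg (tool x = -lifter x)"
    s=arm.read_state();r=R.from_quat(s['ee_rot']);c,n=np.cos(np.radians(yaw)),np.sin(np.radians(yaw))
    t=R.from_matrix(np.array([[-c,-n,0],[-n,c,0],[0,0,-1]]).T if 0 else np.column_stack([[-c,-n,0],[-n,c,0],[0,0,-1]]))
    print('t',round(s['clock'],2),'at',np.round(s['position'],1),'rpy yaw',np.round(np.degrees(np.arctan2(r.as_matrix()[1,1],r.as_matrix()[0,1]))-90,1),'w',round(s['gripper_width'],1),'F',np.round(s['contact_force'],1),
     '\nlin',r.inv().apply(np.array(p)-s['position']).round(1),'rot',(r.inv()*t).as_rotvec().round(3))
E
python3 - <<'E'
from h import *
T=imaging.get_image('top')
print('collar',atz(T,(368.8,235.5),122),'lid',atz(T,(265.85,221.65),85))
go([496,-218,231],-5.7)
E
```

```text
collar [ 495.01232125 -220.32039028] lid [531.20409401  23.73576433]
t 2.7 at [ 243.8 -575.4  231.3] rpy yaw 23.0 w 85.6 F [1.2 0.5 0.7] 
lin [-3.716e+02  2.307e+02  3.000e-01] rot [ 0.  -0.   0.5]
```

Call:
arm_command(rows=[{"grip": 1,"linear": [-50,31,0],"rot": [0,0,0.1]},{"grip": 1,"linear": [-100,62,0],"rot": [0,0,0.2]},{"grip": 1,"linear": [-150,93,0],"rot": [0,0,0.3]},{"grip": 1,"linear": [-200,124,0],"rot": [0,0,0.4]},{"grip": 1,"linear": [-250,155,0],"rot": [0,0,0.5]},{"grip": 1,"linear": [-300,186,0],"rot": [0,0,0.5]},{"grip": 1,"linear": [-350,217,0],"rot": [0,0,0.5]},{"grip": 1,"linear": [-372,230,0],"rot": [0,0,0.5]},{"grip": 1,"linear": [-372,230,0],"rot": [0,0,0.5]},{"grip": 1,"linear": [-372,230,0],"rot": [0,0,0.5]}])

```text
clock: 3.95
position: [496.3, -218.8, 231.3]
ee_rot: [0.05, 0.999, -0.0, -0.0]
contact_force: [0.3, -0.7, -1.3]
gripper_width: 85.7
grasp_force: 0.0
```

```bash
python3 - <<'E'
from h import *
go([496,-218,133],-5.7)
for n in('side','top'):
    i=imaging.get_image(n)
    print(n,proj(i,[496,-218,231]))
    if n=='side': a=cv2.resize(i['frame'][100:220,230:360,::-1],(520,480)); cv2.imwrite('pics/c.png',a)
E
```

```text
t 3.95 at [ 496.3 -218.8  231.3] rpy yaw -5.7 w 85.7 F [ 0.3 -0.7 -1.3] 
lin [ 0.3  0.8 98.3] rot [-0. -0.  0.]
side [297.54509285 126.4160617 ]
top [378.30526652 238.10238577]
```

View pics/c.png

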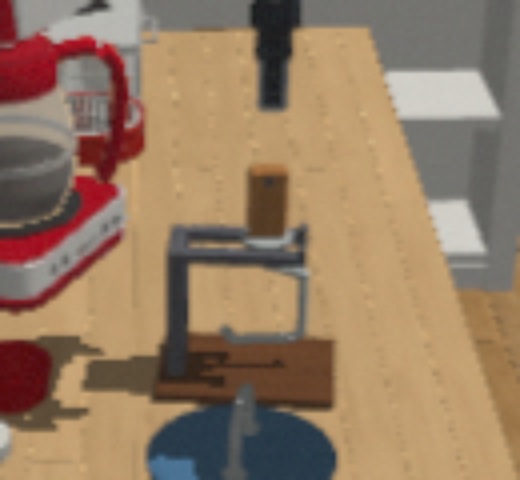

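The fingers, at crop (273,100), line up above the handle at (268,200), so I can descend and grip.

Call:
arm_command(rows=[{"grip": 1,"linear": [0,0,40],"rot": [0,0,0]},{"grip": 1,"linear": [0,0,80],"rot": [0,0,0]},{"grip": 1,"linear": [0,0,97],"rot": [0,0,0]},{"grip": 0.5,"linear": [0,0,97],"rot": [0,0,0]},{"grip": 0.2,"linear": [0,0,97],"rot": [0,0,0]},{"grip": 0,"linear": [0,0,97],"rot": [0,0,0]},{"grip": 0,"linear": [0,0,97],"rot": [0,0,0]},{"grip": 0,"linear": [0,0,97],"rot": [0,0,0]},{"grip": 0,"linear": [0,0,97],"rot": [0,0,0]},{"grip": 0,"linear": [0,0,97],"rot": [0,0,0]}])

```text
clock: 5.3
position: [497.2, -218.7, 135.4]
ee_rot: [0.049, 0.999, -0.0, 0.001]
contact_force: [-1.4, 0.4, 5.9]
gripper_width: 17.1
grasp_force: 59.3
```

Call:
arm_command(rows=[{"grip": 0,"linear": [0,0,-6],"rot": [0,0,0]},{"grip": 0,"linear": [0,0,-14],"rot": [0,0,0]},{"grip": 0,"linear": [0,0,-18],"rot": [0,0,0]},{"grip": 0,"linear": [0,0,-18],"rot": [0,0,0]}])

```text
clock: 5.8
position: [496.8, -218.5, 152.5]
ee_rot: [0.05, 0.999, 0.0, 0.0]
contact_force: [0.3, 0.3, -2.5]
gripper_width: 17.2
grasp_force: 58.5
```

```bash
python3 - <<'E'
from h import *
go([497,-218.7,153],-5.7)
ims=[imaging.get_image(n) for n in('side','top')]
for q in ['lifter_grip','lifter_prong']:
    r=[models.tip_of(i,q) for i in ims]; print(q,[[(np.round(d['pixel']).tolist(),round(d['score'],2)) for d in x[:2]] for x in r])
i=ims[0];print([proj(i,[497,-218.7,z]) for z in(172,58)])
cv2.imwrite('pics/d.png',cv2.resize(i['frame'][100:220,230:360,::-1],(520,480)))
E
```

```text
t 5.8 at [ 496.8 -218.5  152.5] rpy yaw -5.7 w 17.2 F [ 0.3  0.3 -2.5] 
lin [-0.3 -0.2 -0.5] rot [0.    0.001 0.   ]
lifter_grip [[([282.0, 298.0], 0.68), ([299.0, 145.0], 0.46)], []]
lifter_prong [[([295.0, 180.0], 0.78)], []]
[array([296.63693458, 144.8196018 ]), array([295.64422358, 178.16960138])]
```

View pics/d.png

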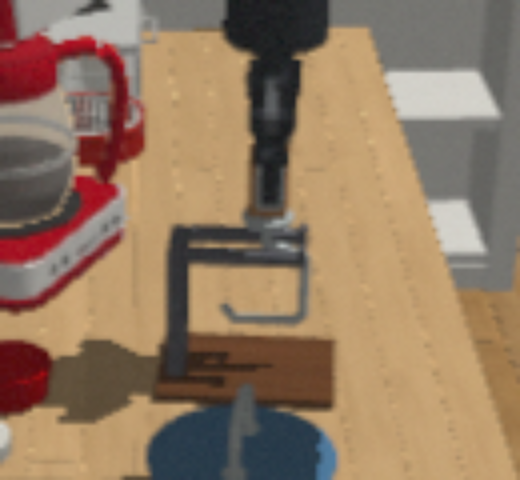

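Call:
arm_command(rows=[{"grip": 0,"linear": [15,0,0],"rot": [0,0,0]},{"grip": 0,"linear": [35,0,0],"rot": [0,0,0]},{"grip": 0,"linear": [60,0,0],"rot": [0,0,0]},{"grip": 0,"linear": [85,0,0],"rot": [0,0,0]},{"grip": 0,"linear": [105,0,0],"rot": [0,0,0]},{"grip": 0,"linear": [110,0,0],"rot": [0,0,0]},{"grip": 0,"linear": [110,0,-25],"rot": [0,0,0]},{"grip": 0,"linear": [110,0,-51],"rot": [0,0,0]},{"grip": 0,"linear": [110,0,-51],"rot": [0,0,0]}])

```text
clock: 7.22
position: [388.8, -207.9, 205.1]
ee_rot: [0.049, 0.999, -0.0, 0.003]
contact_force: [0.4, -0.4, -2.3]
gripper_width: 17.1
grasp_force: 59.0
```

```bash
python3 - <<'E'
from h import *
go([422,47,203],-12.5)
i=imaging.get_image('side')
s=lambda x,y:(246+x/4.545,190+(y-300)/4.545)
a,b=atz(i,s(195,430),88),atz(i,s(213,378),88);print(a,b,np.degrees(np.arctan2(*(a-b)[::-1]))-90,(a+b)/2)
E
```

```text
t 7.22 at [ 388.8 -207.9  205.1] rpy yaw -5.7 w 17.1 F [ 0.4 -0.4 -2.3] 
lin [ -7.9 257.    2. ] rot [-0.     0.005  0.119]
[531.78572913  51.75566962] [518.56105998  -2.71224076] -13.647188837655662 [525.17339455  24.52171443]
```

Call:
arm_command(rows=[{"grip": 0,"linear": [-1,30,0],"rot": [0,0,0.02]},{"grip": 0,"linear": [-2,70,1],"rot": [0,0,0.05]},{"grip": 0,"linear": [-4,115,1],"rot": [0,0,0.08]},{"grip": 0,"linear": [-6,160,2],"rot": [0,0,0.11]},{"grip": 0,"linear": [-7,205,2],"rot": [0,0,0.127]},{"grip": 0,"linear": [-8,240,2],"rot": [0,0,0.127]},{"grip": 0,"linear": [-8,257,2],"rot": [0,0,0.127]},{"grip": 0,"linear": [-8,257,2],"rot": [0,0,0.127]},{"grip": 0,"linear": [-8,257,2],"rot": [0,0,0.127]}])

```text
clock: 8.4
position: [420.1, 46.6, 200.7]
ee_rot: [0.113, 0.994, -0.0, -0.001]
contact_force: [0.4, -0.8, -2.3]
gripper_width: 17.1
grasp_force: 59.2
```

```bash
python3 - <<'E'
from h import *
go([422,47,203],-13)
ims=[imaging.get_image(n) for n in('side','top')]
z=lambda i,x,y:cv2.resize(i['frame'][y:y+75,x:x+100,::-1],(400,300),interpolation=cv2.INTER_CUBIC)
cv2.imwrite('pics/e.png',np.hstack([z(ims[0],260,160),z(ims[1],215,190)]))
for q in ['lifter_prong','lid_loop']:
    r=[models.tip_of(i,q) for i in ims]; print(q,[[(np.round(d['pixel']).tolist(),round(d['score'],2)) for d in x[:2]] for x in r])
p=R.from_euler('z',-13,degrees=True).apply([35,0,0])
for i in ims: print('pr',proj(i,[422,47,106]),'tip',proj(i,np.array([422,47,115])+p),'loop',proj(i,[527,23.5,129]))
E
```

```text
t 8.4 at [420.1  46.6 200.7] rpy yaw -13.0 w 17.1 F [ 0.4 -0.8 -2.3] 
lin [-1.7  0.9 -2.3] rot [-0.001 -0.001 -0.   ]
lifter_prong [[([334.0, 213.0], 0.9)], [([258.0, 269.0], 0.59)]]
lid_loop [[([289.0, 198.0], 0.67)], [([261.0, 223.0], 0.67)]]
pr [332.0900841  211.34158386] tip [318.51477608 206.82889776] loop [290.51886093 199.2418619 ]
pr [256.96255894 267.38857715] tip [259.83537722 253.51350505] loop [265.66177528 223.9673731 ]
```

View pics/e.png

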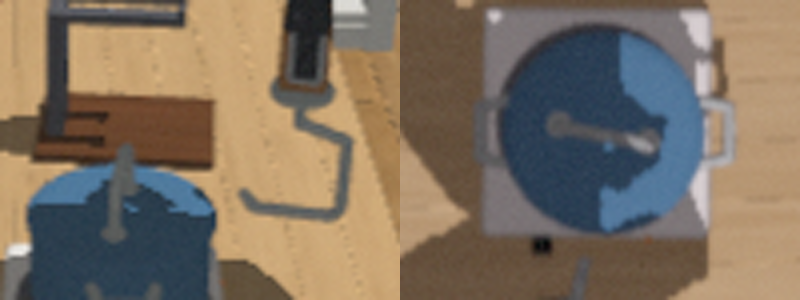

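The side crop shows the tip at (245,192), pointing at the arch at (125,150). In the top crop the tip is at (585,262), heading for the loop's middle at (600,132). I'll shift 3 mm sideways, rise 3 mm and advance.

Call:
arm_command(rows=[{"grip": 0,"linear": [-8,3,-3],"rot": [0,0,0]},{"grip": 0,"linear": [-25,3,-3],"rot": [0,0,0]},{"grip": 0,"linear": [-42,3,-3],"rot": [0,0,0]},{"grip": 0,"linear": [-57,3,-3],"rot": [0,0,0]},{"grip": 0,"linear": [-60,3,-3],"rot": [0,0,0]},{"grip": 0,"linear": [-60,3,-3],"rot": [0,0,0]}])

```text
clock: 9.45
position: [479.7, 36.5, 203.9]
ee_rot: [0.113, 0.994, -0.0, -0.001]
contact_force: [0.4, -0.3, -1.8]
gripper_width: 17.6
grasp_force: 59.2
```

```bash
python3 - <<'E'
from h import *
go([522,25,203],-13)
ims=[imaging.get_image(n) for n in('side','top')]
z=lambda i,x,y:cv2.resize(i['frame'][y:y+45,x:x+60,::-1],(400,300),interpolation=cv2.INTER_CUBIC)
cv2.imwrite('pics/f.png',np.hstack([z(ims[0],270,180),z(ims[1],235,205)]))
E
```

```text
t 9.45 at [479.7  36.5 203.9] rpy yaw -13.0 w 17.6 F [ 0.4 -0.3 -1.8] 
lin [-43.8  -1.7   0.9] rot [-0.    -0.001  0.   ]
```

View pics/f.png

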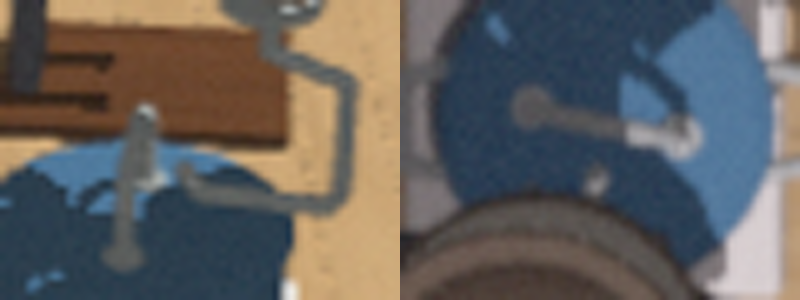

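The tip sits about 22 mm short of the loop at top crop (597,178) and heads for its middle at (605,122). In the side crop it is at mid-opening height (188,165), so I'll insert it.

Call:
arm_command(rows=[{"grip": 0,"linear": [-8,0,-2],"rot": [0,0,0]},{"grip": 0,"linear": [-18,0,-2],"rot": [0,0,0]},{"grip": 0,"linear": [-28,0,-2],"rot": [0,0,0]},{"grip": 0,"linear": [-38,0,-2],"rot": [0,0,0]},{"grip": 0,"linear": [-48,0,-2],"rot": [0,0,0]},{"grip": 0,"linear": [-54,0,-2],"rot": [0,0,0]},{"grip": 0,"linear": [-54,0,-2],"rot": [0,0,0]},{"grip": 0,"linear": [-54,0,-2],"rot": [0,0,0]}])

```text
clock: 10.55
position: [532.1, 24.6, 206.2]
ee_rot: [0.113, 0.994, -0.0, -0.0]
contact_force: [0.6, -1.2, -2.2]
gripper_width: 17.7
grasp_force: 59.2
```

```bash
python3 - <<'E'
from h import *
go([522,25,203],-13)
ims=[imaging.get_image(n) for n in('side','top')]
z=lambda i,x,y:cv2.resize(i['frame'][y:y+45,x:x+60,::-1],(400,300),interpolation=cv2.INTER_CUBIC)
cv2.imwrite('pics/g.png',z(ims[0],260,180))
E
```

```text
t 10.55 at [532.1  24.6 206.2] rpy yaw -13.0 w 17.7 F [ 0.6 -1.2 -2.2] 
lin [ 9.9 -1.9  3.2] rot [-0.    -0.     0.001]
```

View pics/g.png

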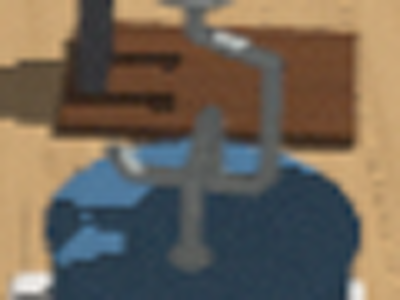

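The prong now passes through the loop: tip at (120,160), loop at (200,180), back bar at (270,180). Next I lift.

Call:
arm_command(rows=[{"grip": 0,"linear": [0,0,-5],"rot": [0,0,0]},{"grip": 0,"linear": [0,0,-10],"rot": [0,0,0]},{"grip": 0,"linear": [0,0,-14],"rot": [0,0,0]},{"grip": 0,"linear": [0,0,-18],"rot": [0,0,0]},{"grip": 0,"linear": [0,0,-22],"rot": [0,0,0]},{"grip": 0,"linear": [0,0,-26],"rot": [0,0,0]},{"grip": 0,"linear": [0,0,-30],"rot": [0,0,0]},{"grip": 0,"linear": [0,0,-30],"rot": [0,0,0]}])

```text
clock: 11.65
position: [532.6, 24.7, 236.6]
ee_rot: [0.113, 0.994, 0.0, 0.0]
contact_force: [-0.2, -0.0, -5.7]
gripper_width: 17.4
grasp_force: 58.9
```

Call:
arm_command(rows=[{"grip": 0,"linear": [0,0,-6],"rot": [0,0,0]},{"grip": 0,"linear": [0,0,-14],"rot": [0,0,0]},{"grip": 0,"linear": [0,0,-24],"rot": [0,0,0]},{"grip": 0,"linear": [0,0,-34],"rot": [0,0,0]},{"grip": 0,"linear": [0,0,-42],"rot": [0,0,0]},{"grip": 0,"linear": [0,0,-45],"rot": [0,0,0]},{"grip": 0,"linear": [0,0,-45],"rot": [0,0,0]},{"grip": 0,"linear": [0,0,-45],"rot": [0,0,0]},{"grip": 0,"linear": [0,0,-45],"rot": [0,0,0]}])

```text
clock: 12.78
position: [532.2, 24.6, 280.9]
ee_rot: [0.113, 0.994, -0.0, -0.0]
contact_force: [-0.2, 0.4, -4.1]
gripper_width: 17.5
grasp_force: 58.8
```

```bash
python3 - <<'E'
from h import *
go([566,249,281],-13)
ims=[imaging.get_image(n) for n in('side','top')]
for q in ['lid_loop','lid_base','lid','pot','coaster_top','lifter_prong']:
    r=[models.tip_of(i,q) for i in ims]; print(q,[[(np.round(d['pixel']).tolist(),round(d['score'],2)) for d in x[:2]] for x in r], tri(ims,[x[0]['pixel'] for x in r]) if all(r) else '')
z=lambda i,x,y:cv2.resize(i['frame'][y:y+90,x:x+120,::-1],(400,300),interpolation=cv2.INTER_CUBIC)
cv2.imwrite('pics/i.png',np.hstack([z(ims[0],230,150),z(ims[1],205,180)]))
E
```

```text
t 12.78 at [532.2  24.6 280.9] rpy yaw -13.0 w 17.5 F [-0.2  0.4 -4.1] 
lin [ 1.740e+01  2.262e+02 -2.000e-01] rot [-0.    -0.001  0.001]
lid_loop [[([291.0, 176.0], 0.66)], []] 
lid_base [[([289.0, 196.0], 0.86), ([216.0, 268.0], 0.26)], [([181.0, 207.0], 0.62)]] (array([556.67200904, 202.28364272, 247.47401538]), [array([-7.6, -0.2]), array([-0.4,  6.4])])
lid [[([290.0, 200.0], 0.61), ([290.0, 184.0], 0.52)], []] 
pot [[([286.0, 232.0], 0.76), ([290.0, 136.0], 0.58)], []] 
coaster_top [[([280.0, 296.0], 0.77)], [([179.0, 210.0], 0.57)]] (array([562.53820584, 253.20659379,  14.71349657]), [array([-0.8, -0. ]), array([-0. ,  0.6])])
lifter_prong [[([291.0, 183.0], 0.81), ([214.0, 265.0], 0.4)], []]
```

View pics/i.png

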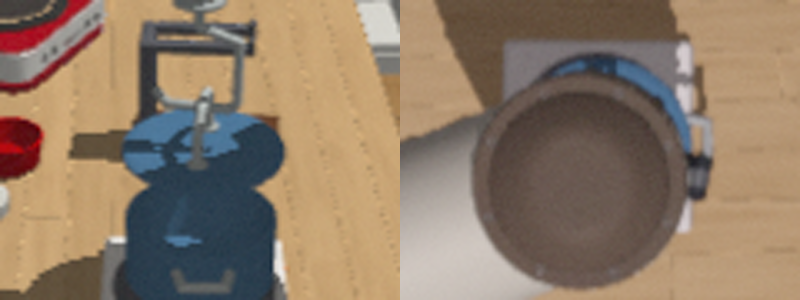

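The lid hangs level in the side view, with its disc at (205,150) clear above the pot. I'll carry it smoothly to the coaster.

Call:
arm_command(rows=[{"grip": 0,"linear": [0,3,0],"rot": [0,0,0]},{"grip": 0,"linear": [1,10,0],"rot": [0,0,0]},{"grip": 0,"linear": [1,20,0],"rot": [0,0,0]},{"grip": 0,"linear": [2,33,0],"rot": [0,0,0]},{"grip": 0,"linear": [3,48,0],"rot": [0,0,0]},{"grip": 0,"linear": [4,64,0],"rot": [0,0,0]},{"grip": 0,"linear": [5,80,0],"rot": [0,0,0]},{"grip": 0,"linear": [6,96,0],"rot": [0,0,0]},{"grip": 0,"linear": [7,112,0],"rot": [0,0,0]},{"grip": 0,"linear": [8,128,0],"rot": [0,0,0]}])

```text
clock: 14.72
position: [553.4, 152.3, 281.3]
ee_rot: [0.113, 0.994, -0.0, -0.0]
contact_force: [1.0, -0.1, -4.6]
gripper_width: 17.3
grasp_force: 58.8
```

Call:
arm_command(rows=[{"grip": 0,"linear": [1,16,0],"rot": [0,0,0]},{"grip": 0,"linear": [2,32,0],"rot": [0,0,0]},{"grip": 0,"linear": [3,47,0],"rot": [0,0,0]},{"grip": 0,"linear": [4,61,0],"rot": [0,0,0]},{"grip": 0,"linear": [4,74,0],"rot": [0,0,0]},{"grip": 0,"linear": [5,85,0],"rot": [0,0,0]},{"grip": 0,"linear": [6,94,0],"rot": [0,0,0]},{"grip": 0,"linear": [6,99,0],"rot": [0,0,0]},{"grip": 0,"linear": [6,101,0],"rot": [0,0,0]},{"grip": 0,"linear": [6,101,0],"rot": [0,0,0]}])

```text
clock: 15.98
position: [570.1, 250.8, 281.3]
ee_rot: [0.113, 0.994, -0.0, -0.0]
contact_force: [-0.0, -0.3, -5.6]
gripper_width: 16.8
grasp_force: 58.8
```

Call:
arm_command(rows=[{"grip": 0,"linear": [0,0,8],"rot": [0,0,0]},{"grip": 0,"linear": [0,0,20],"rot": [0,0,0]},{"grip": 0,"linear": [0,0,34],"rot": [0,0,0]},{"grip": 0,"linear": [0,0,48],"rot": [0,0,0]},{"grip": 0,"linear": [0,0,62],"rot": [0,0,0]},{"grip": 0,"linear": [0,0,76],"rot": [0,0,0]},{"grip": 0,"linear": [0,0,88],"rot": [0,0,0]},{"grip": 0,"linear": [0,0,97],"rot": [0,0,0]},{"grip": 0,"linear": [0,0,100],"rot": [0,0,0]},{"grip": 0,"linear": [0,0,100],"rot": [0,0,0]}])

```text
clock: 17.23
position: [570.2, 251.0, 181.4]
ee_rot: [0.113, 0.994, 0.0, 0.0]
contact_force: [-0.8, 1.0, -5.3]
gripper_width: 17.2
grasp_force: 58.7
```

```bash
python3 - <<'E'
from h import *
go([570,251,155],-13)
ims=[imaging.get_image(n) for n in('side','top')]
for q in ['lid_loop','lid_base','lid','coaster','lifter_prong']:
    r=[models.tip_of(i,q) for i in ims]; print(q,[[(np.round(d['pixel']).tolist(),round(d['score'],2)) for d in x[:2]] for x in r], tri(ims,[x[0]['pixel'] for x in r]) if all(r) else '')
for p in ([565,250,84],[565,250,33],[565,250,6]): print(p,[proj(i,p).round(1) for i in ims])
z=lambda i,x,y:cv2.resize(i['frame'][y:y+90,x:x+120,::-1],(400,300),interpolation=cv2.INTER_CUBIC)
cv2.imwrite('pics/j.png',np.hstack([z(ims[0],220,230),z(ims[1],120,165)]))
E
```

```text
t 17.23 at [570.2 251.  181.4] rpy yaw -13.0 w 17.2 F [-0.8  1.  -5.3] 
lin [ 0.2 -0.1 26.4] rot [0.    0.    0.001]
lid_loop [[([279.0, 267.0], 0.69), ([218.0, 265.0], 0.2)], [([170.0, 211.0], 0.89)]] (array([563.1947765 , 257.81380452, 102.50794545]), [array([ 0.3, -0. ]), array([ 0. , -0.3])])
lid_base [[([278.0, 289.0], 0.55), ([202.0, 278.0], 0.23)], [([268.0, 220.0], 0.68), ([180.0, 207.0], 0.63)]] (array([ 541.92994277,   21.88817812, -181.67941305]), [array([ 4.9, -0. ]), array([ 0. , -4.4])])
lid [[([278.0, 287.0], 0.74), ([208.0, 307.0], 0.37)], [([180.0, 210.0], 0.59)]] (array([563.38987613, 246.88995479,  34.87039116]), [array([ 0.3, -0. ]), array([ 0. , -0.2])])
coaster [[([281.0, 297.0], 0.75)], []] 
lifter_prong [[([276.0, 271.0], 0.65), ([277.0, 226.0], 0.58)], [([177.0, 208.0], 0.39)]] (array([570.42526603, 244.61709898,  79.62434925]), [array([0., 0.]), array([ 0., -0.])])
[565, 250, 84] [array([278.1, 271.1]), array([174.7, 209.7])]
[565, 250, 33] [array([277.9, 288.5]), array([179. , 209.7])]
[565, 250, 6] [array([277.9, 297.3]), array([181.1, 209.6])]
```

View pics/j.png

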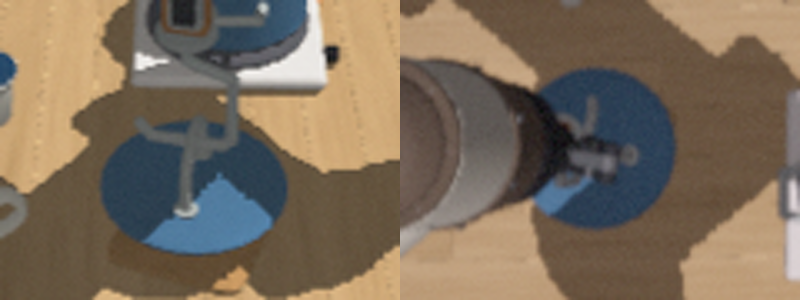

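The lid is level and its detected base at (278,289) matches the predicted position over the coaster centre. I'll lower it gently.

Call:
arm_command(rows=[{"grip": 0,"linear": [0,0,6],"rot": [0,0,0]},{"grip": 0,"linear": [0,0,12],"rot": [0,0,0]},{"grip": 0,"linear": [0,0,17],"rot": [0,0,0]},{"grip": 0,"linear": [0,0,20],"rot": [0,0,0]},{"grip": 0,"linear": [0,0,22],"rot": [0,0,0]},{"grip": 0,"linear": [0,0,24],"rot": [0,0,0]},{"grip": 0,"linear": [0,0,26],"rot": [0,0,0]},{"grip": 0,"linear": [0,0,28],"rot": [0,0,0]},{"grip": 0,"linear": [0,0,30],"rot": [0,0,0]},{"grip": 0,"linear": [0,0,32],"rot": [0,0,0]}])

```text
clock: 19.08
position: [570.4, 251.2, 149.8]
ee_rot: [0.113, 0.994, 0.0, 0.001]
contact_force: [0.1, -0.5, -2.3]
gripper_width: 17.4
grasp_force: 59.2
```

Call:
arm_command(rows=[{"grip": 0,"linear": [0,0,3],"rot": [0,0,0]},{"grip": 0,"linear": [0,0,6],"rot": [0,0,0]},{"grip": 0,"linear": [0,0,9],"rot": [0,0,0]},{"grip": 0,"linear": [0,0,12],"rot": [0,0,0]},{"grip": 0,"linear": [0,0,12],"rot": [0,0,0]},{"grip": 0,"linear": [0,0,12],"rot": [0,0,0]}])

```text
clock: 19.82
position: [570.2, 251.0, 137.4]
ee_rot: [0.113, 0.994, 0.0, 0.0]
contact_force: [0.1, -0.8, -1.5]
gripper_width: 17.2
grasp_force: 59.2
```

```bash
python3 - <<'E'
from h import *
go([570,251,138],-13)
i=imaging.get_image('side')
cv2.imwrite('pics/k.png',cv2.resize(i['frame'][240:315,230:330,::-1],(600,450),interpolation=cv2.INTER_CUBIC))
E
```

```text
t 19.82 at [570.2 251.  137.4] rpy yaw -13.0 w 17.2 F [ 0.1 -0.8 -1.5] 
lin [ 0.2 -0.  -0.6] rot [0.    0.    0.001]
```

View pics/k.png

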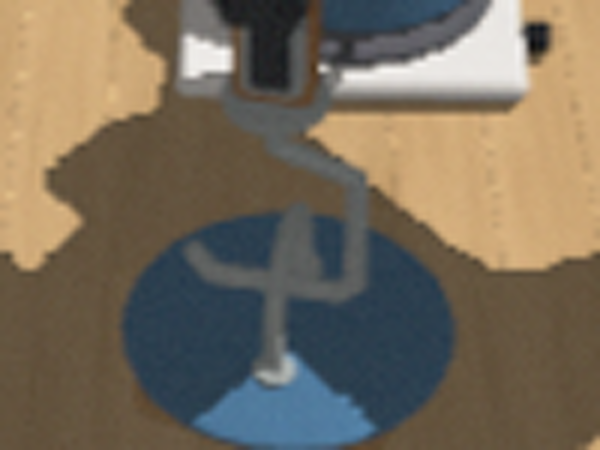

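The lid is down flat, with the prong at mid-opening and the tip at (190,250) below the loop top at (300,210). That is the same relative height as on insertion, so I'll back out.

Call:
arm_command(rows=[{"grip": 0,"linear": [5,0,0],"rot": [0,0,0]},{"grip": 0,"linear": [14,0,0],"rot": [0,0,0]},{"grip": 0,"linear": [23,0,0],"rot": [0,0,0]},{"grip": 0,"linear": [32,0,0],"rot": [0,0,0]},{"grip": 0,"linear": [41,0,0],"rot": [0,0,0]},{"grip": 0,"linear": [50,0,0],"rot": [0,0,0]},{"grip": 0,"linear": [62,0,0],"rot": [0,0,0]},{"grip": 0,"linear": [78,0,0],"rot": [0,0,0]},{"grip": 0,"linear": [95,0,0],"rot": [0,0,0]},{"grip": 0,"linear": [110,0,0],"rot": [0,0,0]}])

```text
clock: 21.12
position: [461.6, 275.9, 137.4]
ee_rot: [0.113, 0.994, 0.0, -0.0]
contact_force: [-0.4, 0.3, -1.6]
gripper_width: 17.4
grasp_force: 59.2
```

Call:
arm_command(rows=[{"grip": 0,"linear": [0,0,0],"rot": [0,0,0]},{"grip": 0,"linear": [0,0,0],"rot": [0,0,0]},{"grip": 0,"linear": [0,0,0],"rot": [0,0,0]},{"grip": 0,"linear": [15,0,-30],"rot": [0,0,0]},{"grip": 0,"linear": [30,0,-66],"rot": [0,0,0]},{"grip": 0,"linear": [30,0,-66],"rot": [0,0,0]}])

```text
clock: 21.88
position: [434.8, 283.7, 206.4]
ee_rot: [0.112, 0.994, 0.003, 0.002]
contact_force: [0.5, 0.7, -3.0]
gripper_width: 17.1
grasp_force: 59.5
```

```bash
python3 - <<'E'
from h import *
go([388,-208,204],-5.7)
ims=[imaging.get_image(n) for n in('side','top')]
for q in ['lid','lid_base','lid_loop','pot']:
    r=[models.tip_of(i,q) for i in ims]; print(q,[[(np.round(d['pixel']).tolist(),round(d['score'],2)) for d in x[:2]] for x in r])
r=models.spot_in(ims[1],'lid');print(r[:2])
print(proj(ims[0],[565,250,6]),proj(ims[0],[565,250,57]),proj(ims[1],[565,250,19]))
E
```

```text
t 21.88 at [434.8 283.7 206.4] rpy yaw -12.9 w 17.1 F [ 0.5  0.7 -3. ] 
lin [-6.430e+01 -4.897e+02 -4.000e-01] rot [ 0.006  0.004 -0.126]
lid [[([278.0, 298.0], 0.75)], [([179.0, 212.0], 0.74)]]
lid_base [[([278.0, 296.0], 0.66), ([277.0, 295.0], 0.63)], [([180.0, 208.0], 0.56), ([175.0, 207.0], 0.29)]]
lid_loop [[([278.0, 277.0], 0.58), ([213.0, 264.0], 0.39)], [([174.0, 210.0], 0.83)]]
pot [[([289.0, 232.0], 0.58)], [([265.0, 220.0], 0.89)]]
[{'rect': [156.9, 186.9, 205.6, 231.0], 'score': 0.79}]
[277.88252989 297.31676529] [277.99122522 280.42066892] [180.05578988 209.63400922]
```

The lid is centred on the coaster in both views. I'll return to the stand approach point.

Call:
arm_command(rows=[{"grip": 0,"linear": [-4,-30,0],"rot": [0,0,-0.01]},{"grip": 0,"linear": [-10,-80,0],"rot": [0,0,-0.03]},{"grip": 0,"linear": [-17,-135,0],"rot": [0,0,-0.05]},{"grip": 0,"linear": [-25,-190,0],"rot": [0,0,-0.07]},{"grip": 0,"linear": [-32,-245,0],"rot": [0,0,-0.09]},{"grip": 0,"linear": [-39,-300,0],"rot": [0,0,-0.11]},{"grip": 0,"linear": [-46,-355,0],"rot": [0,0,-0.127]},{"grip": 0,"linear": [-54,-410,0],"rot": [0,0,-0.127]},{"grip": 0,"linear": [-60,-460,0],"rot": [0,0,-0.127]},{"grip": 0,"linear": [-64,-490,0],"rot": [0,0,-0.127]}])

```text
clock: 23.68
position: [385.6, -211.6, 203.4]
ee_rot: [0.051, 0.999, -0.0, 0.0]
contact_force: [0.8, 0.5, -2.5]
gripper_width: 17.0
grasp_force: 59.4
```

```bash
python3 - <<'E'
from h import *
go([388,-208,153],-5.7)
E
```

```text
t 23.68 at [ 385.6 -211.6  203.4] rpy yaw -5.8 w 17.0 F [ 0.8  0.5 -2.5] 
lin [-2.   3.8 50.4] rot [-0.     0.    -0.002]
```

Call:
arm_command(rows=[{"grip": 0,"linear": [-2,4,20],"rot": [0,0,0]},{"grip": 0,"linear": [-2,4,45],"rot": [0,0,0]},{"grip": 0,"linear": [-2,4,50],"rot": [0,0,0]},{"grip": 0,"linear": [-2,4,50],"rot": [0,0,0]},{"grip": 0,"linear": [-15,4,50],"rot": [0,0,0]},{"grip": 0,"linear": [-30,4,50],"rot": [0,0,0]},{"grip": 0,"linear": [-45,4,50],"rot": [0,0,0]},{"grip": 0,"linear": [-55,4,50],"rot": [0,0,0]},{"grip": 0,"linear": [-55,4,50],"rot": [0,0,0]},{"grip": 0,"linear": [-55,4,50],"rot": [0,0,0]}])

```text
clock: 24.92
position: [440.8, -210.9, 153.0]
ee_rot: [0.05, 0.999, 0.0, -0.0]
contact_force: [-0.8, 0.3, -2.5]
gripper_width: 17.1
grasp_force: 59.4
```

```bash
python3 - <<'E'
from h import *
go([497,-218.7,153],-5.7)
E
```

```text
t 24.93 at [ 440.8 -210.9  153. ] rpy yaw -5.7 w 17.1 F [-0.8  0.3 -2.5] 
lin [-56.7  -2.2  -0. ] rot [ 0.    -0.001  0.   ]
```

Call:
arm_command(rows=[{"grip": 0,"linear": [-8,-2,0],"rot": [0,0,0]},{"grip": 0,"linear": [-22,-2,0],"rot": [0,0,0]},{"grip": 0,"linear": [-36,-2,0],"rot": [0,0,0]},{"grip": 0,"linear": [-50,-2,0],"rot": [0,0,0]},{"grip": 0,"linear": [-58,-2,0],"rot": [0,0,0]},{"grip": 0,"linear": [-58,-2,0],"rot": [0,0,0]},{"grip": 0,"linear": [-58,-2,8],"rot": [0,0,0]},{"grip": 0,"linear": [-58,-2,14],"rot": [0,0,0]},{"grip": 0,"linear": [-58,-2,17],"rot": [0,0,0]},{"grip": 0,"linear": [-58,-2,17],"rot": [0,0,0]}])

```text
clock: 26.18
position: [498.5, -218.7, 136.1]
ee_rot: [0.05, 0.999, 0.0, -0.0]
contact_force: [-0.2, 0.5, -2.2]
gripper_width: 17.5
grasp_force: 59.5
```

```bash
python3 - <<'E'
from h import *
go([497,-218.7,135],-5.7)
E
```

```text
t 26.18 at [ 498.5 -218.7  136.1] rpy yaw -5.7 w 17.5 F [-0.2  0.5 -2.2] 
lin [ 1.5 -0.2  1.1] rot [-0.    -0.001  0.   ]
```

Not yet in contact, so I'll lower a millimetre or two and read the force before releasing.

Call:
arm_command(rows=[{"grip": 0,"linear": [0,0,1],"rot": [0,0,0]},{"grip": 0,"linear": [0,0,2],"rot": [0,0,0]},{"grip": 0,"linear": [0,0,2],"rot": [0,0,0]}])

```text
clock: 26.55
position: [499.1, -218.8, 135.4]
ee_rot: [0.049, 0.999, -0.0, 0.001]
contact_force: [-1.8, 1.6, 5.3]
gripper_width: 17.2
grasp_force: 60.4
```

Call:
arm_command(rows=[{"grip": 0.25,"linear": [0,0,0],"rot": [0,0,0]},{"grip": 0.4,"linear": [0,0,0],"rot": [0,0,0]},{"grip": 0.6,"linear": [0,0,0],"rot": [0,0,0]},{"grip": 0.8,"linear": [0,0,0],"rot": [0,0,0]},{"grip": 1,"linear": [0,0,0],"rot": [0,0,0]},{"grip": 1,"linear": [0,0,-20],"rot": [0,0,0]},{"grip": 1,"linear": [0,0,-50],"rot": [0,0,0]},{"grip": 1,"linear": [0,0,-90],"rot": [0,0,0]},{"grip": 1,"linear": [0,0,-120],"rot": [0,0,0]},{"grip": 1,"linear": [0,0,-120],"rot": [0,0,0]}])

```text
clock: 27.8
position: [500.1, -219.0, 257.2]
ee_rot: [0.049, 0.999, -0.001, 0.003]
contact_force: [-0.2, 1.2, 0.3]
gripper_width: 85.3
grasp_force: 0.0
```

```bash
python3 - <<'E'
from h import *
ims=[imaging.get_image(n) for n in('side','top')]
z=lambda i,x,y,w,h:cv2.resize(i['frame'][y:y+h,x:x+w,::-1],(400,400))
cv2.imwrite('pics/l.png',np.hstack([z(ims[0],235,120,90,90),z(ims[0],200,190,140,140)]))
i=ims[0]
for q in ['lifter_grip','lifter_prong','lid_base','pot']: print(q,[np.round(d['pixel']).tolist() for d in models.tip_of(i,q)[:2]])
E
```

```text
lifter_grip [[296.0, 151.0], [213.0, 304.0]]
lifter_prong [[296.0, 184.0], [298.0, 192.0]]
lid_base [[274.0, 296.0], [297.0, 160.0]]
pot [[286.0, 230.0]]
```

View pics/l.png

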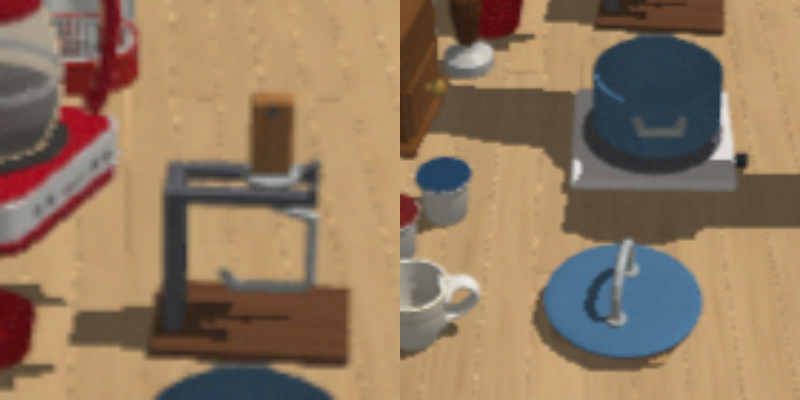

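The lifter hangs upright in the fork at crop (270,180), the lid lies flat on the coaster at (622,300), and the pot is still on the hotplate. I'm handing the job in.

```bash
python3 -c "
from h import *
print(job.job_done())"
```

```text
the job is handed in; nothing more can be done
None
```

The lid is flat and roughly centred on the coaster, the lifter hangs back in its fork, and the pot is still on the hotplate; I've handed the job in, but it returned no verdict.

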